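# Un-nest the residue dishes and beakers and stow each in its foam pocket

### The job

The two white dishes came back from washing with a blue beaker standing in each. Take them apart and put the whole kit away in the grey tray: each of the four vessels upright and fully down in the foam pocket cut to its own size, without ever tipping one over and leaving the timer and the little brown bottle where they stand.

Things in the scene. Friction and masses are not known exactly. Their poses are not given: they have to be found in the camera images.
- large_dish: Large round dish of white plastic, loose, about 80 g: 66 mm outside diameter, 40 mm high, straight sides with a small pouring lip that can be ignored, wall and floor 3 mm thick, open at the top. Origin at the centre of its underside, z up. At the start it stands on the bench with one of the two blue beakers standing inside it.
- small_dish: Small round dish of white plastic, loose, about 80 g: 52 mm outside diameter, 36 mm high, straight sides with a small pouring lip that can be ignored, wall and floor 3 mm thick, open at the top. Origin at the centre of its underside, z up. At the start it stands on the bench with the other blue beaker standing inside it.
- wide_beaker: Wider blue plastic beaker, loose, about 40 g: 40 mm outside diameter, 70 mm high, straight sides with a small pouring lip that can be ignored, open at the top. Origin at the centre of its underside, z up. It stands loosely inside one of the dishes (either one), on the dish's 3 mm floor, so that it rises at least 33 mm above the dish's rim and can be gripped there.
- narrow_beaker: Narrow blue plastic beaker, loose, about 40 g: 29 mm outside diameter, 64 mm high, straight sides with a small pouring lip that can be ignored, open at the top. Origin at the centre of its underside, z up. It stands loosely inside the other dish, on the dish's 3 mm floor, and rises at least 27 mm above the dish's rim.
- large_dish_pocket (a point): Floor centre of the largest pocket, for the large dish: round hole, 76 mm diameter, 12 mm deep, yellow floor, in a black 95 mm square foam insert. Four inserts, in any order, fill the fixed grey tray two by two. Floor 8 mm above the bench, insert top 20 mm (mouth bevelled 2.5 mm): as a vessel is set down, fingers must be more than 12 mm above its underside. z up, x and y along the tray's sides.
- small_dish_pocket (a point): Floor centre of the second largest pocket, for the small dish: round hole, 62 mm diameter, 12 mm deep, yellow floor, in a black 95 mm square foam insert in the grey tray. Floor 8 mm above the bench, insert top 20 mm (mouth bevelled 2.5 mm): as a vessel is set down, fingers must be more than 12 mm above its underside. z up, x and y along the tray's sides.
- wide_beaker_pocket (a point): Floor centre of the third largest pocket, for the wider beaker: round hole, 50 mm diameter, 12 mm deep, yellow floor, in a black 95 mm square foam insert in the grey tray. Floor 8 mm above the bench, insert top 20 mm (mouth bevelled 2.5 mm): as a vessel is set down, fingers must be more than 12 mm above its underside. z up, x and y along the tray's sides.
- narrow_beaker_pocket (a point): Floor centre of the smallest pocket, for the narrow beaker: round hole, 38 mm diameter, 12 mm deep, yellow floor, in a black 95 mm square foam insert in the grey tray. Floor 8 mm above the bench, insert top 20 mm (mouth bevelled 2.5 mm): as a vessel is set down, fingers must be more than 12 mm above its underside. z up, x and y along the tray's sides.
- timer: White digital timer lying on its back on the bench, loose, 58 x 66 x 18 mm, origin at the centre of its underside. To be left alone.
- brown_bottle: Small brown bottle with a white cap standing on the bench, loose, 44 mm diameter, 86 mm high, origin at the centre of its underside. To be left alone.

How it is judged (in metres and radians):
At the end, for the whole second after the job is handed in: Each of the four vessels stands in its own pocket: its centre within 9 mm of the pocket's centre, its underside within 4 mm of the pocket's floor, upright within 0.1 rad, released and at rest (below 0.02 m/s); timer and brown bottle within 20 mm of where they stood (horizontal distance between large_dish and large_dish_pocket below 0.009 m and z of large_dish in the frame of large_dish_pocket between -0.004 and 0.004 m and angle between each of large_dish, small_dish, wide_beaker, narrow_beaker's own z axis and vertical below 0.1 rad and linear speed of each of large_dish, small_dish, wide_beaker, narrow_beaker below 0.02 m/s and horizontal distance between small_dish and small_dish_pocket below 0.009 m and z of small_dish in the frame of small_dish_pocket between -0.004 and 0.004 m and horizontal distance between wide_beaker and wide_beaker_pocket below 0.009 m and z of wide_beaker in the frame of wide_beaker_pocket between -0.004 and 0.004 m and horizontal distance between narrow_beaker and narrow_beaker_pocket below 0.009 m and z of narrow_beaker in the frame of narrow_beaker_pocket between -0.004 and 0.004 m and distance of each of timer, brown_bottle from where it was at the start of the episode below 0.02 m); the robot touches nothing.
It fails at once if one of the four vessels is tipped over (leans more than 0.7 rad) (angle between any of large_dish, small_dish, wide_beaker, narrow_beaker's own z axis and vertical above 0.7 rad).
It fails at once if the timer is moved more than 20 mm (distance of timer from where it was at the start of the episode above 0.02 m).
It fails at once if the brown bottle is moved more than 20 mm (distance of brown_bottle from where it was at the start of the episode above 0.02 m).
It also fails if it takes over 122 s, if anything falls off the work surface, if the arm or the gripper's body presses on something with over 40 N, if the wrist force passes 120 N, or if a joint passes its speed limit or range.

### The arm

A 6-joint arm with a two-finger parallel gripper is mounted at the origin on a cart in front of the work surface, level with it; the furniture and walls round the work are solid. World frame = base frame: x ahead of the robot, y to its left, z up, the work surface at z = 0. Lengths are in m, angles in degrees, forces in N, time in s.
With the tool pointing down it reaches from about 0.275 to 0.725 m from the base axis. Payload 5.6 kg.
Tool frame: the origin (TCP) lies at the very end of the fingers, on their centre line; the grasp point (between the pads) lies 19 mm behind it; z points along the fingers, y is the line along which they close (so a half turn about z gives the same grasp; the last joint's range is limited). The gripper opens to 85 mm and grips with 20 to 120 N. Pads are 22 mm wide; open, the fingers measure 114 mm over their backs; the gripper's body (76 mm by 85 mm) begins 54 mm behind the grasp point. The pads swing forward as they close: fully open they stand 13 mm farther back than shut.
Start: joints at [-47.521, 14.616, 6.199, 0, -81.583, -16.306], TCP at [0.243, -0.494, 0.231] pointing down, gripper open.
Joint ranges: [-168.99, 168.99], [-69.2, 112.95], [-62.41, 85.93], [-164.36, 98.24], [-168.68, -3.75], [-174.98, 174.98]. Speed limits (degrees/s): [147.25, 147.25, 180, 180, 180, 180].

### API

Orientations are given as a 3x3 rotation matrix whose columns are the frame's x, y, z axes.
In Python, from station import env, get_image, order gives the robot as it stands. The module is installed in compiled form; this text tells all that it offers.
- The arm moves only by the tool arm_command, never from a script. Its arguments are lists of equal length, an entry for each row: "xyz": the shift along the tool's x, y, z in units of 40 mm (1.0 is 40 mm), a list of three; "twist": the turn about the tool's z in units of 5 degrees (1.0 is 5 degrees); "jaw": the opening, from 0 (shut) to 1 (fully open). A call has exactly 5 rows; each row is the pose to reach, as a shift and turn from the pose commanded when the call began, along the tool's axes at that moment; what a row does not reach only later rows make up. A row lasts 1/12 s, in which the tool goes at most 41.7 mm and 7.16 degrees, less where a joint would pass 70% of its speed; a pose out of reach is approached as far as the arm can. A call with a gripper value outside its range is refused whole. The fingers move at their own pace and stop on an object; "force" is the grip in N (left out, the last holds). Time passes only in rows, so rows that repeat a pose let the fingers close, or fill a call up. It gives the time, the measured TCP pose, the force, the opening and the grip force at its end, in the units of the state.
- env.observe(): the state, without advancing time (a new reading comes with each control period).
- get_image(name): name is "scene" or "top" or "wrist"; returns a dict with "image" (384x512x3 uint8, red, green, blue), "camera_matrix" (3x3 intrinsics, pixels), "k1" (the pictures are not rectified: a ray, as slopes to the right and down, at radius r is drawn at 1 + k1 r^2 times it, then the intrinsics apply), "rvec" (rotation vector, rad) and "tvec" (3), from world to camera coordinates, as OpenCV has them; the wrist camera has in their place "mount" (4x4, takes a point from camera to tool coordinates, whose origin is the TCP and whose axes are the flange's). Camera axes: x right, y down, z forward; pixel columns grow to the right and rows downward; lengths in m; the calibration is good to about 2 mm. A picture is of the moment at which its call begins: read the wrist's pose just before it. There is no depth.
- order.sign_off(): hands the job in; it is judged then, once.
The state is a dict: "t": time; "q": joint angles; "joint_vel": joint speeds; "effort": joint torques, N m; "ee_pos": TCP position; "tcp_rot": TCP orientation; "ft_force": force on the tool from outside, world axes, zero at the start; "ft_torque": the same for the moment, N m; "opening": finger opening in m; "gripper_force": force on a finger pad.
Only numpy, scipy, OpenCV 4.12 (cv2) and the standard library are available. Lean on these libraries where they do the work, as an engineer would, in place of code of your own. Each camera call takes 0.05 s, during which the arm holds its last target. There are 200 camera calls.

## Working session

There is one attempt and no reset: what is moved stays moved. The work goes in short steps, Python scripts to look and compute and a tool call to move; the robot and the scene stay as the last step left them, time stands still between calls to the robot, and variables do not carry over. Pictures are saved under pics/ and viewed, at most 14 in all, crops included, and the job is handed in when it is done.

Besides the shell and the picture viewer there is one more tool, called by a JSON object that holds its "api" and its "payload", one argument or row to a line. arm_command: Moves the arm, as the interface text tells. Its arguments: {"type":"object","properties":{"xyz":{"type":"array"},"twist":{"type":"array"},"jaw":{"type":"array"},"force":{"type":"number"}},"required":["xyz","twist","jaw"]}

```bash
ls; mkdir -p pics
cat > h.py <<'E'
import numpy as np,cv2
from station import env,get_image,order
def cam(name):
    s=env.observe(); d=get_image(name)
    K=np.array(d["camera_matrix"]);k1=d["k1"]
    if "mount" in d:
        M=np.array(d["mount"]);R=np.array(s["tcp_rot"])@M[:3,:3];c=np.array(s["tcp_rot"])@M[:3,3]+np.array(s["ee_pos"])
    else:
        Rw=cv2.Rodrigues(np.array(d["rvec"],float))[0];R=Rw.T;c=-Rw.T@np.array(d["tvec"]).ravel()
    return d["image"],dict(K=K,k1=k1,R=R,c=c)
def px2w(C,uv,z):
    uv=np.array(uv,float).reshape(-1,1,2)
    n=cv2.undistortPoints(uv,C["K"],np.array([C["k1"],0,0,0.]),None,None,None).reshape(-1,2)
    r=np.c_[n,np.ones(len(n))]@C["R"].T
    return C["c"]+r*((z-C["c"][2])/r[:,2])[:,None]
def w2px(C,P):
    Rw=C["R"].T
    return cv2.projectPoints(np.array(P,float).reshape(-1,1,3),cv2.Rodrigues(Rw)[0],-Rw@C["c"],C["K"],np.array([C["k1"],0,0,0.]))[0].reshape(-1,2)
def save(n,im): cv2.imwrite(f"pics/{n}.png",cv2.cvtColor(im,cv2.COLOR_RGB2BGR))
E
python3 - <<'E'
from h import *
import pickle
o={}
for n in("scene","top"):
    im,C=cam(n);save(n,im);o[n]=(im,C);print(n,C["c"],C["k1"],C["K"][0])
pickle.dump(o,open("o.pkl","wb"))
s=env.observe();print(s["t"],s["ee_pos"],s["tcp_rot"],s["opening"])
E
```

```text
pics
scene [-0.2148874   0.7463327   0.71338721] -0.009615580303393335 [450.21256656   0.         250.93719071]
top [ 0.38926373 -0.02712243  0.8917974 ] -0.07505996533723311 [350.19543521   0.         260.20635983]
0.1 [ 0.24242811 -0.49318345  0.23045779] [[-8.97511585e-01 -4.40990002e-01 -8.78500046e-04]
 [-4.40990866e-01  8.97510238e-01  1.55856257e-03]
 [ 1.01152275e-04  1.78623846e-03 -9.99998400e-01]] 0.08566455609361927
```

View pics/top.png

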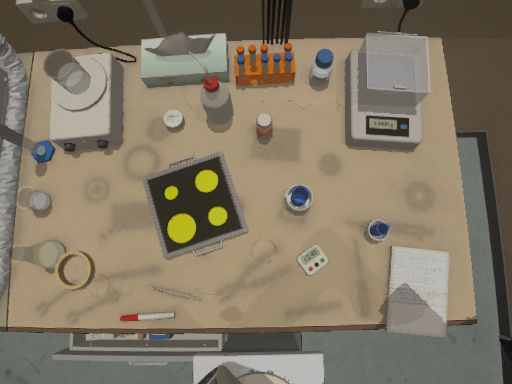

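View pics/scene.png

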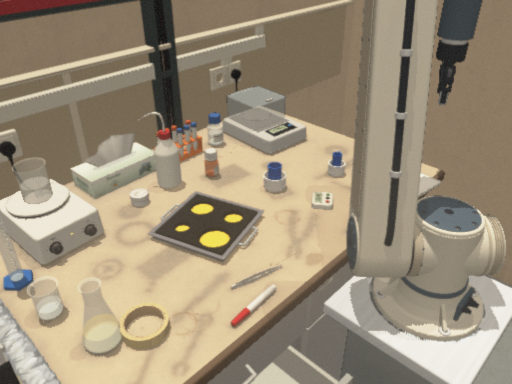

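The top view shows the tray around (195,205), with yellow pockets at (181,228) largest, (206,181), (218,216) and (171,192) smallest. The dishes with blue beakers are at (299,198) and (378,230), the timer at (313,260) and the bottle at (264,125).

Run:
```python
from h import *
import pickle
from scipy.optimize import least_squares
o=pickle.load(open("o.pkl","rb"))
im,C=o["top"]
hsv=cv2.cvtColor(im,cv2.COLOR_RGB2HSV)
m=cv2.inRange(hsv,(24,180,120),(34,255,255));m[:140]=0;m[250:]=0;m[:,:130]=0;m[:,250:]=0
n,l,st,ce=cv2.connectedComponentsWithStats(m)
P=[]
for i in range(1,n):
    if st[i,4]>50:
        w=px2w(C,ce[i],.008)[0];P.append((st[i,4],w));print(st[i,4],ce[i],w)
P.sort(key=lambda a:-a[0])
r=[.038,.031,.025,.019]
# bias: visible = floor disc ∩ mouth disc shifted away from cam (projected to floor)
meas=[]
for (a,w),R in zip(P,r):
    g=np.stack(np.meshgrid(*[np.linspace(-R,R,201)]*2),-1).reshape(-1,2)
    f=.012/(C["c"][2]-.020); 
    sh=(w[:2]-C["c"][:2])*f
    v=(np.hypot(*g.T)<R)&(np.hypot(*(g-sh).T)<R*(1+f))
    b=g[v].mean(0);meas.append(w[:2]-b);print("bias",b)
meas=np.array(meas);print(meas)
c0=meas.mean(0)
# assign the grid
th=np.arctan2(*(meas[0]-c0)[::-1])
def grid(p):
    a=p[2];U=np.array([[np.cos(a),-np.sin(a)],[np.sin(a),np.cos(a)]])
    G=np.array([[s,t] for s in(-1,1) for t in(-1,1)])*.0475@U.T+p[:2]
    return np.array([G[np.argmin(np.hypot(*(G-q).T))] for q in meas])
s=min((least_squares(lambda p:(grid(p)-meas).ravel(),[*c0,t]) for t in np.radians([-30,-15,0,15,30])),key=lambda s:s.cost)
print("grid",s.x[:2],np.degrees(s.x[2]),"res mm",s.fun.reshape(-1,2)*1e3);print(grid(s.x))
# crops
for k,(u,v) in dict(A=(299,198),B=(378,230)).items():
    c=im[v-24:v+24,u-24:u+24];P2=cv2.resize(c,None,fx=8,fy=8,interpolation=cv2.INTER_CUBIC)
    globals()[k]=P2
save("ab",np.hstack([A,B]))
mb=cv2.inRange(hsv,(100,120,40),(130,255,255))
n,l,st,ce=cv2.connectedComponentsWithStats(mb)
for i in range(1,n):
    if st[i,4]>40: print("blue",st[i],ce[i])
```

```text
410 [206.16097561 180.60731707] [0.58453898 0.1245618  0.008     ]
144 [170.83333333 192.38194444] [0.55580077 0.21656186 0.008     ]
288 [217.23263889 215.69097222] [0.49248358 0.09574398 0.008     ]
669 [181.26008969 227.83557549] [0.46348066 0.18769702 0.008     ]
bias [0.00040218 0.00116813]
bias [0.00113163 0.00087955]
bias [0.00057099 0.00068035]
bias [0.00105221 0.00154251]
[[0.46307848 0.18652889]
 [0.58340735 0.12368225]
 [0.49191259 0.09506363]
 [0.55474856 0.21501934]]
grid [0.52328674 0.15507353] 17.387854184258124 res mm [[ 0.68401253 -0.3207675 ]
 [-0.59635187  0.25668402]
 [ 0.23955875  0.48564399]
 [-0.3272194  -0.42156052]]
[[0.46376249 0.18620812]
 [0.582811   0.12393893]
 [0.49215215 0.09554927]
 [0.55442134 0.21459778]]
blue [318  49  15  14 155] [324.63225806  55.64516129]
blue [ 32 141  22  21 212] [ 44.29716981 151.8490566 ]
blue [292 188  17  16 123] [298.         197.07317073]
blue [376 223  12  12  43] [379.86046512 229.79069767]
blue [150 334  18   5  66] [157.72727273 336.39393939]
```

View pics/ab.png

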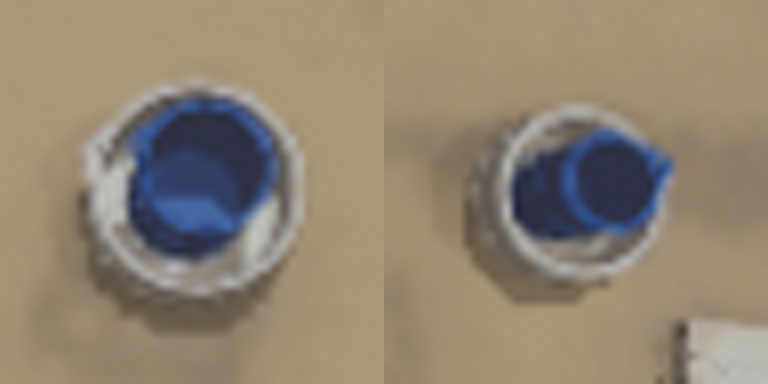

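The crop shows the large dish rim centred near pixel (299.3,197.3), with the wide beaker's rim near (300.7,194.1). The small dish rim is near (378.2,229.4), with the narrow beaker's rim near (381.9,228.3).

```bash
cat >> h.py <<'E'
def go(t,yaw=None):
    """units in the tool frame from here to TCP target t; yaw: world angle (deg) of tool y axis (mod 180)"""
    s=env.observe();R=np.array(s["tcp_rot"]);d=R.T@(np.array(t)-np.array(s["ee_pos"]))/.04
    y=np.degrees(np.arctan2(R[1,1],R[0,1]));tw=0
    if yaw is not None: tw=-((yaw-y+90)%180-90)/5
    print("t %.1f yaw %.1f q6 %.0f ee"%(s["t"],y,s["q"][5]),np.round(s["ee_pos"],4),"-> units",np.round(d,3),"twist %.2f"%tw)
E
python3 - <<'E'
from h import *
import pickle
im,C=pickle.load(open("o.pkl","rb"))["top"]
for n,p,z in(("Ldish",(299.3,197.3),.04),("wide",(300.7,194.1),.073),("Sdish",(378.2,229.4),.036),("narrow",(381.9,228.3),.067)):
    w=px2w(C,p,z)[0];print(n,w)
go([.435,-.31,.23],152)
E
```

```text
Ldish [ 0.5294793 -0.1113634  0.04     ]
wide [ 0.53165415 -0.11173726  0.073     ]
Sdish [ 0.44572806 -0.30186305  0.036     ]
narrow [ 0.44601967 -0.3009388   0.067     ]
t 0.1 yaw 116.2 q6 -16 ee [ 0.2424 -0.4932  0.2305] -> units [-6.34   1.987  0.014] twist -7.17
```

{"api": "arm_command", "payload": {
  "xyz": [
    [-1.0,0.3,0],
    [-2.0,0.6,0],
    [-3.0,0.95,0],
    [-4.0,1.3,0],
    [-5.0,1.6,0]
  ],
  "twist": [-1.4,-2.8,-4.2,-5.6,-7.1],
  "jaw": [1,1,1,1,1]
}}

```text
t: 0.52
ee_pos: [0.3933, -0.3473, 0.2311]
tcp_rot: [[-0.475, -0.88, -0.0], [-0.88, 0.475, 0.0], [-0.0, 0.001, -1.0]]
ft_force: [0.6, -1.4, 0.8]
opening: 0.0857
gripper_force: 0.0
```

Run:
```python
from h import *
go([.446,-.301,.15],152)
im,C=cam("wrist");save("w1",im);print(C["c"],C["R"])
print(w2px(C,[[.446,-.301,.067],[.4457,-.302,.036]]))
```

```text
t 0.5 yaw 151.7 q6 -4 ee [ 0.3933 -0.3473  0.2311] -> units [-1.644 -0.611  2.027] twist -0.07
[ 0.36025438 -0.40860883  0.37286503] [[-8.80214141e-01  4.56645408e-01  1.29220890e-01]
 [ 4.74575961e-01  8.46466734e-01  2.41395374e-01]
 [ 8.50904250e-04  2.73804749e-01 -9.61784922e-01]]
[[228.59594594 237.17555095]
 [230.29131383 225.31016844]]
```

View pics/w1.png

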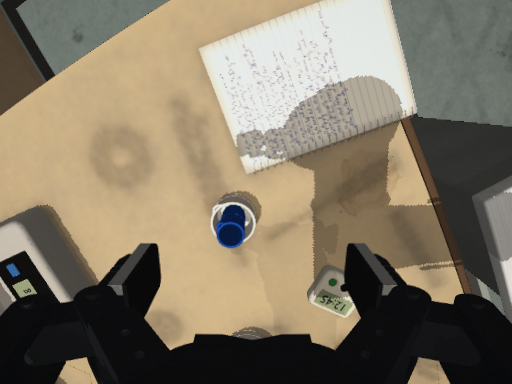

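The wrist view shows the small dish's rim centred near (233,223) and the narrow beaker's rim near (230.5,233). Both are close to the prediction.

Run:
```python
from h import *
im,C=cam("wrist")
c=im[195:260,195:275];save("w1c",cv2.resize(c,None,fx=8,fy=8,interpolation=cv2.INTER_CUBIC))
print(C["K"][0,0],px2w(C,[[230.5,233]],.067),px2w(C,[[233,223]],.036))
```

```text
315.77683846820855 [[ 0.44639547 -0.29933246  0.067     ]] [[ 0.4461374  -0.29808242  0.036     ]]
```

View pics/w1c.png

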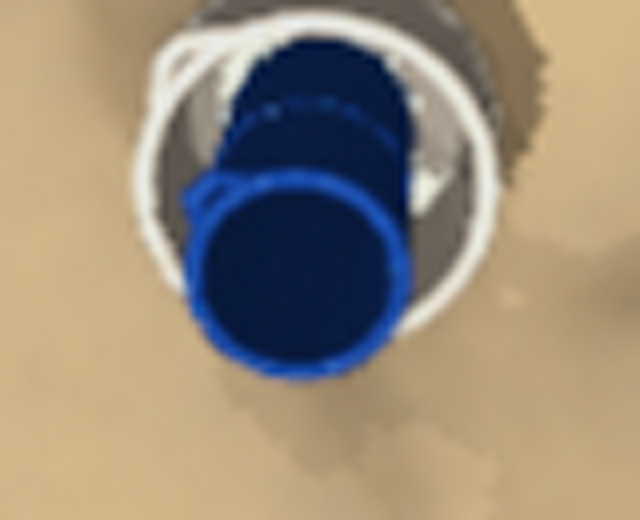

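The crop puts the beaker's rim centre at image pixel (231.8,228.7) and the dish's rim at (233.9,216.8). The arm may still have been settling between the shots, so I'll recompute.

Run:
```python
from h import *
for i in range(3): im,C=cam("wrist"); print(C["c"]); 
print(px2w(C,[[231.8,228.7]],.067),px2w(C,[[233.9,216.8]],.036))
hsv=cv2.cvtColor(im,cv2.COLOR_RGB2HSV)
m=cv2.inRange(hsv,(100,120,30),(130,255,255))[195:260,195:275]
ys,xs=np.nonzero(m);print(xs.min()+195,xs.max()+195,ys.min()+195,ys.max()+195)
```

```text
[ 0.36303072 -0.40694686  0.37227909]
[ 0.36122138 -0.40830302  0.37248257]
[ 0.35997265 -0.40930873  0.37264607]
[[ 0.43815763 -0.30881632  0.067     ]] [[ 0.4368209  -0.31011218  0.036     ]]
217 244 206 248
```

{"api": "arm_command", "payload": {
  "xyz": [
    [0,0,0],
    [0,0,0],
    [0,0,0],
    [0,0,0],
    [0,0,0]
  ],
  "twist": [0,0,0,0,0],
  "jaw": [1,1,1,1,1]
}}

```text
t: 1.18
ee_pos: [0.3922, -0.3496, 0.2313]
tcp_rot: [[-0.481, -0.877, -0.0], [-0.877, 0.481, 0.0], [0.0, 0.0, -1.0]]
ft_force: [-0.6, 0.2, 0.1]
opening: 0.0851
gripper_force: 0.0
```

```bash
cat >> h.py <<'E'
def blue(im,box,sat=120):
    """extent of blue in box (x0,y0,x1,y1)"""
    x0,y0,x1,y1=box
    m=cv2.inRange(cv2.cvtColor(im,cv2.COLOR_RGB2HSV),(100,sat,30),(130,255,255))[y0:y1,x0:x1]
    ys,xs=np.nonzero(m);return xs.min()+x0,xs.max()+x0,ys.min()+y0,ys.max()+y0
E
python3 - <<'E'
from h import *
for i in range(2):
    im,C=cam("wrist"); b=blue(im,(190,180,280,270));print(C["c"],b)
    p=((b[1]-13.5+.5),b[3]-13+.5);print(p,px2w(C,p,.067))
go([.446,-.301,.15],152)
E
```

```text
[ 0.35864758 -0.41057645  0.37311238] (np.int64(217), np.int64(244), np.int64(207), np.int64(249))
(np.float64(231.0), np.float64(236.5)) [[ 0.44269641 -0.30307865  0.067     ]]
[ 0.3587792  -0.41046887  0.37313915] (np.int64(217), np.int64(244), np.int64(207), np.int64(249))
(np.float64(231.0), np.float64(236.5)) [[ 0.44282397 -0.30294485  0.067     ]]
t 1.3 yaw 151.3 q6 -4 ee [ 0.3924 -0.3494  0.2313] -> units [-1.704 -0.594  2.033] twist -0.14
```

{"api": "arm_command", "payload": {
  "xyz": [
    [-0.8,-0.3,0.4],
    [-1.66,-0.57,1.0],
    [-1.66,-0.57,1.9],
    [-1.66,-0.57,2.5],
    [-1.66,-0.57,2.5]
  ],
  "twist": [0,0,0,0,0],
  "jaw": [1,1,1,1,1]
}}

```text
t: 1.7
ee_pos: [0.4416, -0.2995, 0.1258]
tcp_rot: [[-0.48, -0.877, -0.009], [-0.877, 0.48, 0.005], [-0.0, 0.011, -1.0]]
ft_force: [-0.0, 0.2, -0.2]
opening: 0.0857
gripper_force: 0.0
```

{"api": "arm_command", "payload": {
  "xyz": [
    [0,0,0.7],
    [0,0,1.4],
    [0,0,1.9],
    [0,0,2.2],
    [0,0,2.2]
  ],
  "twist": [0,0,0,0,0],
  "jaw": [1,1,1,1,1]
}}

```text
t: 2.12
ee_pos: [0.4434, -0.3018, 0.0421]
tcp_rot: [[-0.48, -0.877, -0.003], [-0.877, 0.48, 0.001], [0.001, 0.003, -1.0]]
ft_force: [-0.3, -0.1, 0.8]
opening: 0.0852
gripper_force: 0.0
```

{"api": "arm_command", "payload": {
  "xyz": [
    [0,0,0],
    [0,0,0],
    [0,0,0],
    [0,0,0],
    [0,0,0]
  ],
  "twist": [0,0,0,0,0],
  "jaw": [0.8,0.6,0.5,0.4,0.4],
  "force": 20
}}

```text
t: 2.53
ee_pos: [0.445, -0.302, 0.0442]
tcp_rot: [[-0.48, -0.877, 0.002], [-0.877, 0.48, -0.001], [-0.0, -0.002, -1.0]]
ft_force: [-0.5, 0.8, -0.2]
opening: 0.0341
gripper_force: 0.0
```

Run:
```python
from h import *
go([.4445,-.302,.042],152);s=env.observe();print(s["ft_force"],s["opening"])
im,C=cam("wrist");save("w2",im)
```

```text
t 2.5 yaw 151.3 q6 -11 ee [ 0.445  -0.302   0.0442] -> units [0.006 0.011 0.056] twist -0.13
[-0.53353877  0.84912907 -0.18676543] 0.03410528804506249
```

View pics/w2.png

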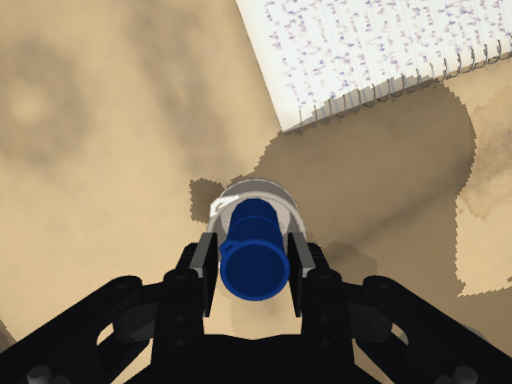

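The beaker sits centred between the open fingers at about (255,270), so I'll close and lift.

{"api": "arm_command", "payload": {
  "xyz": [
    [0,0,0],
    [0,0,0],
    [0,0,0],
    [0,0,0],
    [0,0,0]
  ],
  "twist": [0,0,0,0,0],
  "jaw": [0.3,0.25,0.25,0.25,0.25],
  "force": 25
}}

```text
t: 3.0
ee_pos: [0.4446, -0.3019, 0.0438]
tcp_rot: [[-0.479, -0.878, 0.0], [-0.878, 0.479, -0.0], [0.0, -0.0, -1.0]]
ft_force: [-1.2, 1.1, 7.2]
opening: 0.027
gripper_force: 25.0
```

{"api": "arm_command", "payload": {
  "xyz": [
    [0,0,-0.3],
    [0,0,-0.9],
    [0,0,-1.7],
    [0,0,-2.4],
    [0,0,-3.0]
  ],
  "twist": [0,0,0,0,0],
  "jaw": [0.25,0.25,0.25,0.25,0.25]
}}

```text
t: 3.42
ee_pos: [0.4447, -0.3019, 0.165]
tcp_rot: [[-0.48, -0.877, 0.001], [-0.877, 0.48, -0.001], [-0.0, -0.001, -1.0]]
ft_force: [1.0, -0.6, -0.6]
opening: 0.0273
gripper_force: 24.9
```

Run:
```python
from h import *
im,C=cam("wrist");go([.5544,.2146,.17],152);s=env.observe();print(s["ft_force"],s["opening"],s["gripper_force"])
for q in([.445,-.302,.12],[.445,-.302,.0]):print(w2px(C,q))
print(blue(im,(200,150,320,340)))
```

```text
t 3.5 yaw 151.4 q6 -11 ee [ 0.4468 -0.3035  0.1701] -> units [-12.658   3.841  -0.044] twist -0.12
[ 2.30708628 -1.10978401  4.73104853] 0.027045233042826824 24.955729907378554
[[251.42804271 218.21379725]]
[[251.76494767 175.94583051]]
(np.int64(217), np.int64(285), np.int64(199), np.int64(300))
```

Run:
```python
from h import *
s=env.observe();R=np.array(s["tcp_rot"]);e=np.array(s["ee_pos"])
im,C=cam("wrist");b=blue(im,(200,150,320,340));print(b)
p=px2w(C,[(b[0]+b[1])/2,b[3]-(b[1]-b[0])*.46],e[2]+.023)[0];print("offset in tool frame mm",R.T@(p-e)*1e3)
save("w3",im[150:350,150:360])
```

```text
(np.int64(217), np.int64(285), np.int64(199), np.int64(300))
offset in tool frame mm [  2.57085262  -0.32446079 -22.9959198 ]
```

View pics/w3.png

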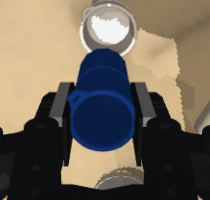

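The beaker is held upright and centred in the jaws, and the empty dish stands behind it at about (110,30). Next I'll carry it to the tray.

{"api": "arm_command", "payload": {
  "xyz": [
    [-0.5,0.15,0],
    [-1.3,0.4,0],
    [-2.2,0.7,0],
    [-3.2,1.0,0],
    [-4.2,1.3,0]
  ],
  "twist": [0,0,0,0,0],
  "jaw": [0.25,0.25,0.25,0.25,0.25]
}}

```text
t: 3.93
ee_pos: [0.479, -0.128, 0.1624]
tcp_rot: [[-0.481, -0.877, -0.001], [-0.877, 0.481, 0.0], [0.0, 0.001, -1.0]]
ft_force: [0.5, -0.1, -0.1]
opening: 0.0268
gripper_force: 24.9
```

{"api": "arm_command", "payload": {
  "xyz": [
    [-0.95,0.28,0],
    [-1.9,0.57,0],
    [-2.85,0.86,0],
    [-3.8,1.15,0],
    [-4.7,1.4,0]
  ],
  "twist": [0,0,0,0,0],
  "jaw": [0.25,0.25,0.25,0.25,0.25]
}}

```text
t: 4.35
ee_pos: [0.52, 0.0645, 0.1625]
tcp_rot: [[-0.479, -0.878, -0.001], [-0.878, 0.479, 0.0], [0.0, 0.001, -1.0]]
ft_force: [1.1, -0.6, -1.1]
opening: 0.0272
gripper_force: 24.9
```

{"api": "arm_command", "payload": {
  "xyz": [
    [-0.9,0.27,0],
    [-1.8,0.55,0],
    [-2.6,0.8,0],
    [-3.3,1.0,0],
    [-3.8,1.14,0]
  ],
  "twist": [0,0,0,0,0],
  "jaw": [0.25,0.25,0.25,0.25,0.25]
}}

```text
t: 4.77
ee_pos: [0.5531, 0.2201, 0.1618]
tcp_rot: [[-0.478, -0.878, -0.002], [-0.878, 0.478, -0.0], [0.001, 0.001, -1.0]]
ft_force: [0.3, -1.1, -0.6]
opening: 0.027
gripper_force: 24.9
```

{"api": "arm_command", "payload": {
  "xyz": [
    [0,0,0],
    [0,0,0],
    [0,0,0],
    [0,0,0],
    [0,0,0]
  ],
  "twist": [0,0,0,0,0],
  "jaw": [0.25,0.25,0.25,0.25,0.25]
}}

```text
t: 5.18
ee_pos: [0.5533, 0.2165, 0.1633]
tcp_rot: [[-0.481, -0.877, -0.0], [-0.877, 0.481, -0.0], [0.0, 0.0, -1.0]]
ft_force: [0.6, 0.5, -1.2]
opening: 0.0272
gripper_force: 24.9
```

```bash
cat >> h.py <<'E'
PK=dict(L=(.4638,.1862),S=(.5828,.1239),W=(.4922,.0955),N=(.5544,.2146))
def draw(n,C,im,pts,crop=None):
    im=im.copy()
    for x,y,z,r in pts:
        a=np.linspace(0,2*np.pi,60);q=w2px(C,np.c_[x+r*np.cos(a),y+r*np.sin(a),a*0+z])
        cv2.polylines(im,[np.round(q*16).astype(np.int32)],True,(255,0,0),1,cv2.LINE_AA,4)
    save(n,im)
E
python3 - <<'E'
from h import *
im,C=cam("wrist")
go([*PK["N"],.051],152);s=env.observe();print(s["opening"],s["gripper_force"])
draw("w4",C,im,[(*PK["L"],.008,.038),(*PK["S"],.008,.031),(*PK["W"],.008,.025),(*PK["N"],.008,.019)])
E
```

```text
t 5.2 yaw 151.3 q6 -65 ee [0.5533 0.2166 0.1635] -> units [ 0.031 -0.048  2.811] twist -0.15
0.027296438559934768 24.93765757419169
```

View pics/w4.png

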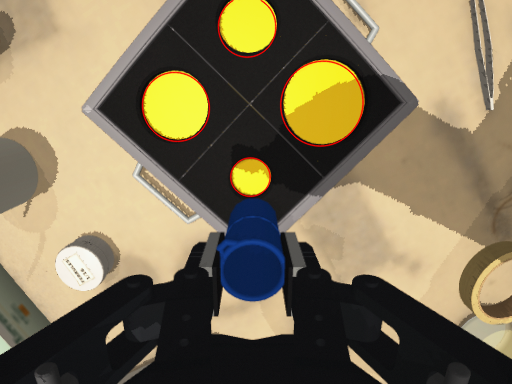

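The wrist view shows the predicted pocket circles lying on the yellow floors to about 1 px, with the narrow pocket at (250,176). The pocket map holds, so I'll set the beaker down.

{"api": "arm_command", "payload": {
  "xyz": [
    [0,-0.05,0.5],
    [0,-0.05,1.2],
    [0,-0.05,1.8],
    [0,-0.05,2.2],
    [0,-0.05,2.4]
  ],
  "twist": [0,0,0,0,0],
  "jaw": [0.25,0.25,0.25,0.25,0.25]
}}

```text
t: 5.65
ee_pos: [0.5537, 0.2152, 0.0648]
tcp_rot: [[-0.481, -0.877, -0.004], [-0.877, 0.481, -0.002], [0.003, 0.002, -1.0]]
ft_force: [-0.5, 0.1, -1.3]
opening: 0.0272
gripper_force: 24.9
```

{"api": "arm_command", "payload": {
  "xyz": [
    [0,0,0.1],
    [0,0,0.2],
    [0,0,0.3],
    [0,0,0.42],
    [0,0,0.42]
  ],
  "twist": [0,0,0,0,0],
  "jaw": [0.25,0.25,0.25,0.25,0.25]
}}

```text
t: 6.07
ee_pos: [0.555, 0.2165, 0.0502]
tcp_rot: [[-0.48, -0.877, -0.0], [-0.877, 0.48, 0.0], [0.0, 0.0, -1.0]]
ft_force: [-1.0, 0.1, -1.2]
opening: 0.0272
gripper_force: 24.9
```

Run:
```python
from h import *
go([*PK["N"],.05],152);s=env.observe();print(s["ft_force"],s["opening"])
im,C=cam("wrist");draw("w5",C,im,[(*PK["N"],.020,.019),(*PK["N"],.072,.0145)])
```

```text
t 6.1 yaw 151.3 q6 -65 ee [0.555  0.2165 0.0502] -> units [ 0.048 -0.011  0.004] twist -0.14
[-1.02737091  0.12224466 -1.17159938] 0.027207293166377176
```

View pics/w5.png

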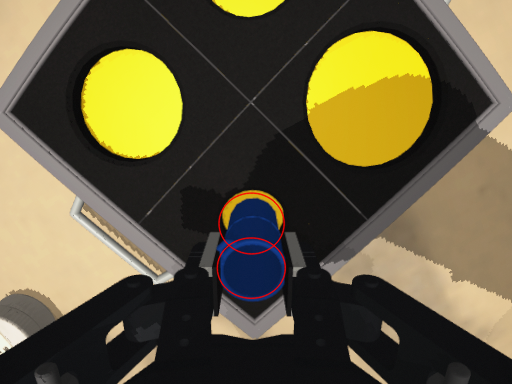

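The beaker is inside the narrow pocket, centred on the predicted circle at about (252,268). I'll release it and go to the wide beaker.

{"api": "arm_command", "payload": {
  "xyz": [
    [0,0,0.04],
    [0,0,0.04],
    [0,0,0.04],
    [0,0,0.04],
    [0,0,0.04]
  ],
  "twist": [0,0,0,0,0],
  "jaw": [0.25,0.35,0.45,0.6,0.7]
}}

```text
t: 6.53
ee_pos: [0.5552, 0.2166, 0.0491]
tcp_rot: [[-0.48, -0.877, 0.0], [-0.877, 0.48, 0.0], [-0.0, -0.0, -1.0]]
ft_force: [-0.5, -0.6, -0.3]
opening: 0.0592
gripper_force: 0.0
```

{"api": "arm_command", "payload": {
  "xyz": [
    [0,0,-0.3],
    [0,0,-1.0],
    [0,0,-1.9],
    [0,0,-2.8],
    [0,0,-3.5]
  ],
  "twist": [0,0,0,0,0],
  "jaw": [0.8,0.9,1,1,1]
}}

```text
t: 6.95
ee_pos: [0.5557, 0.2165, 0.1923]
tcp_rot: [[-0.479, -0.878, 0.003], [-0.878, 0.48, 0.001], [-0.002, -0.002, -1.0]]
ft_force: [0.4, 1.6, 0.9]
opening: 0.0851
gripper_force: 0.0
```

Run:
```python
from h import *
go([.5317,-.1117,.19],152);s=env.observe();print(s["ft_force"],s["opening"])
```

```text
t 7.0 yaw 151.3 q6 -65 ee [0.5557 0.2165 0.1923] -> units [ 7.489 -3.408  0.046] twist -0.13
[0.44716269 1.64972579 0.86641198] 0.08509937922840073
```

{"api": "arm_command", "payload": {
  "xyz": [
    [0.8,-0.36,0],
    [1.7,-0.77,0],
    [2.6,-1.18,0],
    [3.5,-1.6,0],
    [4.4,-2.0,0]
  ],
  "twist": [0,0,0,0,0],
  "jaw": [1,1,1,1,1]
}}

```text
t: 7.37
ee_pos: [0.5405, 0.0221, 0.1892]
tcp_rot: [[-0.479, -0.878, 0.001], [-0.878, 0.479, 0.0], [-0.0, -0.0, -1.0]]
ft_force: [1.8, 0.2, 0.7]
opening: 0.0853
gripper_force: 0.0
```

{"api": "arm_command", "payload": {
  "xyz": [
    [0.9,-0.4,0],
    [1.8,-0.82,0],
    [2.5,-1.14,0],
    [2.9,-1.3,0],
    [3.09,-1.4,0]
  ],
  "twist": [0,0,0,0,0],
  "jaw": [1,1,1,1,1]
}}

```text
t: 7.78
ee_pos: [0.5301, -0.114, 0.1891]
tcp_rot: [[-0.482, -0.876, 0.0], [-0.876, 0.482, -0.0], [0.0, -0.0, -1.0]]
ft_force: [-0.3, -0.0, 0.1]
opening: 0.0851
gripper_force: 0.0
```

{"api": "arm_command", "payload": {
  "xyz": [
    [0,0,0],
    [0,0,0],
    [0,0,0],
    [0,0,0],
    [0,0,0]
  ],
  "twist": [0,0,0,0,0],
  "jaw": [1,1,1,1,1]
}}

```text
t: 8.2
ee_pos: [0.5309, -0.1107, 0.1889]
tcp_rot: [[-0.478, -0.878, 0.0], [-0.878, 0.478, 0.0], [-0.0, 0.0, -1.0]]
ft_force: [-0.6, 1.2, -0.0]
opening: 0.0852
gripper_force: 0.0
```

Run:
```python
from h import *
im,C=cam("wrist");go([.5317,-.1117,.046],152)
draw("w6",C,im,[(.5317,-.1117,.073,.02),(.5295,-.1114,.04,.033)])
```

```text
t 8.2 yaw 151.4 q6 -33 ee [ 0.5309 -0.1108  0.1889] -> units [ 0.01  -0.029  3.572] twist -0.12
```

View pics/w6.png

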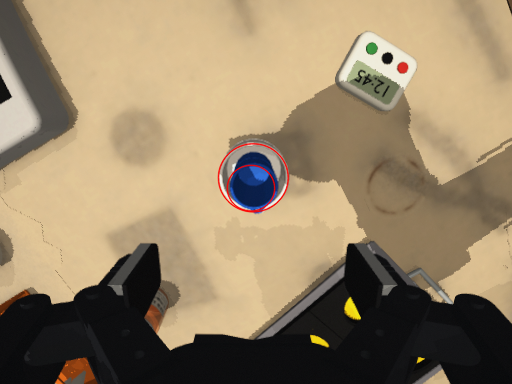

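The predicted rims, dish at (254,177) and beaker at (250,187), match the picture within about 2 px. I'll descend and grip the wide beaker.

{"api": "arm_command", "payload": {
  "xyz": [
    [0.01,-0.03,0.5],
    [0.01,-0.03,1.3],
    [0.01,-0.03,2.2],
    [0.01,-0.03,2.9],
    [0.01,-0.03,3.3]
  ],
  "twist": [0,0,0,0,0],
  "jaw": [1,1,1,1,1]
}}

```text
t: 8.67
ee_pos: [0.5295, -0.1119, 0.0534]
tcp_rot: [[-0.48, -0.878, -0.005], [-0.878, 0.48, 0.001], [0.002, 0.005, -1.0]]
ft_force: [-0.2, -0.1, 0.8]
opening: 0.0855
gripper_force: 0.0
```

{"api": "arm_command", "payload": {
  "xyz": [
    [0,0,0.15],
    [0,0,0.27],
    [0,0,0.27],
    [0,0,0.27],
    [0,0,0.27]
  ],
  "twist": [0,0,0,0,0],
  "jaw": [1,0.9,0.75,0.6,0.5]
}}

```text
t: 9.08
ee_pos: [0.5327, -0.1125, 0.0475]
tcp_rot: [[-0.479, -0.878, 0.003], [-0.878, 0.479, -0.0], [-0.001, -0.002, -1.0]]
ft_force: [0.6, 0.2, 0.3]
opening: 0.0438
gripper_force: 0.0
```

{"api": "arm_command", "payload": {
  "xyz": [
    [0,0,0],
    [0,0,0],
    [0,0,0],
    [0,0,0],
    [0,0,0]
  ],
  "twist": [0,0,0,0,0],
  "jaw": [0.45,0.38,0.38,0.38,0.38]
}}

```text
t: 9.5
ee_pos: [0.5324, -0.1126, 0.0475]
tcp_rot: [[-0.479, -0.878, 0.002], [-0.878, 0.479, -0.0], [-0.001, -0.002, -1.0]]
ft_force: [-1.5, 0.2, 5.3]
opening: 0.0391
gripper_force: 24.8
```

{"api": "arm_command", "payload": {
  "xyz": [
    [0,0,-0.3],
    [0,0,-0.9],
    [0,0,-1.7],
    [0,0,-2.4],
    [0,0,-3.0]
  ],
  "twist": [0,0,0,0,0],
  "jaw": [0.38,0.38,0.38,0.38,0.38]
}}

```text
t: 9.92
ee_pos: [0.532, -0.1127, 0.1685]
tcp_rot: [[-0.48, -0.877, 0.002], [-0.877, 0.48, -0.0], [-0.001, -0.002, -1.0]]
ft_force: [0.3, -0.4, 0.0]
opening: 0.0392
gripper_force: 25.4
```

Run:
```python
from h import *
go([*PK["W"],.16],152)
s=env.observe();R=np.array(s["tcp_rot"]);e=np.array(s["ee_pos"]);print(s["opening"],s["gripper_force"])
im,C=cam("wrist");b=blue(im,(180,150,340,345));print(b)
p=px2w(C,[(b[0]+b[1])/2,b[3]-(b[1]-b[0])*.46],e[2]+.027)[0];print("offset in tool frame mm",R.T@(p-e)*1e3)
save("w7",im)
```

```text
t 9.9 yaw 151.3 q6 -33 ee [ 0.532  -0.1127  0.1685] -> units [-4.09  3.37  0.21] twist -0.13
0.039201824039888256 25.43396613895311
(np.int64(204), np.int64(300), np.int64(188), np.int64(322))
offset in tool frame mm [  0.59180455   0.0916565  -27.0007959 ]
```

View pics/w7.png

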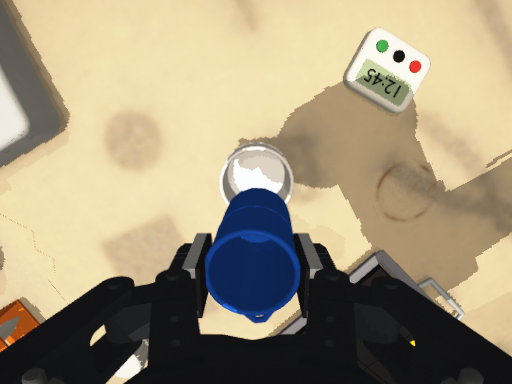

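The wide beaker is lifted and upright at about (253,265), and the empty large dish stands at about (256,180). I'll move to the wide pocket.

{"api": "arm_command", "payload": {
  "xyz": [
    [-0.4,0.33,0],
    [-1.1,0.9,0],
    [-1.8,1.5,0],
    [-2.5,2.1,0],
    [-3.2,2.65,0]
  ],
  "twist": [0,0,0,0,0],
  "jaw": [0.38,0.38,0.38,0.38,0.38]
}}

```text
t: 10.38
ee_pos: [0.4992, 0.0521, 0.1662]
tcp_rot: [[-0.48, -0.877, 0.0], [-0.877, 0.48, 0.0], [-0.001, -0.0, -1.0]]
ft_force: [0.8, 0.8, -0.3]
opening: 0.0397
gripper_force: 25.4
```

{"api": "arm_command", "payload": {
  "xyz": [
    [-0.5,0.4,0],
    [-0.8,0.65,0],
    [-0.89,0.72,0],
    [-0.89,0.72,0],
    [-0.89,0.72,0]
  ],
  "twist": [0,0,0,0,0],
  "jaw": [0.38,0.38,0.38,0.38,0.38]
}}

```text
t: 10.8
ee_pos: [0.4918, 0.0953, 0.166]
tcp_rot: [[-0.48, -0.878, -0.0], [-0.878, 0.48, -0.0], [0.0, -0.0, -1.0]]
ft_force: [0.2, 0.4, -0.5]
opening: 0.039
gripper_force: 25.4
```

{"api": "arm_command", "payload": {
  "xyz": [
    [0,0,0.4],
    [0,0,1.0],
    [0,0,1.6],
    [0,0,1.9],
    [0,0,1.9]
  ],
  "twist": [0,0,0,0,0],
  "jaw": [0.38,0.38,0.38,0.38,0.38]
}}

```text
t: 11.22
ee_pos: [0.4899, 0.0936, 0.0871]
tcp_rot: [[-0.482, -0.876, -0.006], [-0.876, 0.482, -0.002], [0.005, 0.004, -1.0]]
ft_force: [-0.4, -0.7, -0.2]
opening: 0.039
gripper_force: 25.4
```

Run:
```python
from h import *
go([*PK["W"],.053],152);s=env.observe();print(s["opening"])
```

```text
t 11.2 yaw 151.2 q6 -58 ee [0.4899 0.0936 0.0871] -> units [-0.074 -0.031  0.852] twist -0.16
0.0390298171828054
```

{"api": "arm_command", "payload": {
  "xyz": [
    [0,0,0.1],
    [0,0,0.3],
    [0,0,0.5],
    [0,0,0.7],
    [0,0,0.86]
  ],
  "twist": [0,0,0,0,0],
  "jaw": [0.38,0.38,0.38,0.38,0.38]
}}

```text
t: 11.63
ee_pos: [0.4917, 0.0956, 0.055]
tcp_rot: [[-0.48, -0.877, -0.0], [-0.877, 0.48, 0.0], [-0.0, 0.0, -1.0]]
ft_force: [-0.6, 0.0, -1.0]
opening: 0.0395
gripper_force: 25.4
```

{"api": "arm_command", "payload": {
  "xyz": [
    [0,0,0],
    [0,0,0],
    [0,0,0],
    [0,0,0.02],
    [0,0,0.02]
  ],
  "twist": [0,0,0,0,0],
  "jaw": [0.38,0.38,0.38,0.38,0.38]
}}

```text
t: 12.05
ee_pos: [0.492, 0.0958, 0.0552]
tcp_rot: [[-0.48, -0.877, 0.001], [-0.877, 0.48, 0.0], [-0.001, -0.0, -1.0]]
ft_force: [0.1, 0.9, -0.5]
opening: 0.0394
gripper_force: 25.4
```

Run:
```python
from h import *
go([*PK["W"],.053],152);s=env.observe();print(s["ft_force"])
im,C=cam("wrist");draw("w8",C,im,[(*PK["W"],.020,.025),(*PK["W"],.078,.02)])
```

```text
t 12.1 yaw 151.3 q6 -58 ee [0.492  0.0958 0.0552] -> units [ 0.004 -0.008  0.054] twist -0.13
[ 0.08310176  0.90908334 -0.54760356]
```

View pics/w8.png

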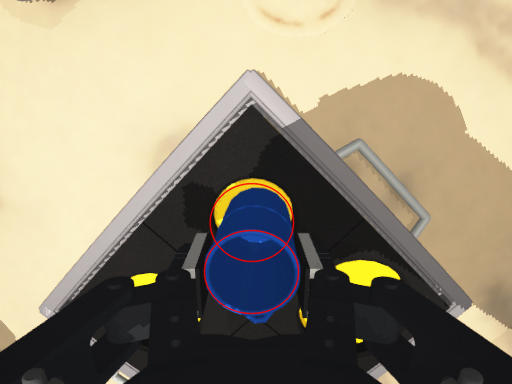

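The beaker rim sits on the predicted circle at (252,272), and its base is inside the pocket. I'll lower the last 2 mm, release, and return over the large dish.

{"api": "arm_command", "payload": {
  "xyz": [
    [0,0,0.03],
    [0,0,0.06],
    [0,0,0.06],
    [0,0,0.06],
    [0,0,0.06]
  ],
  "twist": [0,0,0,0,0],
  "jaw": [0.38,0.38,0.5,0.6,0.7]
}}

```text
t: 12.52
ee_pos: [0.4918, 0.0957, 0.0525]
tcp_rot: [[-0.48, -0.877, 0.0], [-0.877, 0.48, -0.0], [0.0, -0.0, -1.0]]
ft_force: [0.1, 1.0, -0.2]
opening: 0.0596
gripper_force: 0.0
```

{"api": "arm_command", "payload": {
  "xyz": [
    [0,0,-0.3],
    [0,0,-1.0],
    [0,0,-1.9],
    [0,0,-2.8],
    [0,0,-3.5]
  ],
  "twist": [0,0,0,0,0],
  "jaw": [0.8,0.9,1,1,1]
}}

```text
t: 12.93
ee_pos: [0.4923, 0.0956, 0.1956]
tcp_rot: [[-0.479, -0.878, 0.003], [-0.878, 0.479, 0.001], [-0.002, -0.002, -1.0]]
ft_force: [1.5, -0.8, -0.1]
opening: 0.0854
gripper_force: 0.0
```

{"api": "arm_command", "payload": {
  "xyz": [
    [0.6,-0.5,0],
    [1.3,-1.07,0],
    [2.0,-1.65,0],
    [2.7,-2.2,0],
    [3.4,-2.8,0]
  ],
  "twist": [0,0,0,0,0],
  "jaw": [1,1,1,1,1]
}}

```text
t: 13.35
ee_pos: [0.5247, -0.0789, 0.1928]
tcp_rot: [[-0.479, -0.878, 0.001], [-0.878, 0.479, 0.0], [-0.0, -0.0, -1.0]]
ft_force: [1.2, 0.7, 0.8]
opening: 0.0852
gripper_force: 0.0
```

{"api": "arm_command", "payload": {
  "xyz": [
    [0.4,-0.3,0],
    [0.7,-0.5,0],
    [0.7,-0.5,0],
    [0.7,-0.5,0],
    [0.7,-0.5,0]
  ],
  "twist": [0,0,0,0,0],
  "jaw": [1,1,1,1,1]
}}

```text
t: 13.77
ee_pos: [0.5289, -0.1111, 0.1924]
tcp_rot: [[-0.48, -0.877, -0.0], [-0.877, 0.48, 0.0], [-0.0, 0.0, -1.0]]
ft_force: [0.7, -0.1, -0.6]
opening: 0.0853
gripper_force: 0.0
```

Run:
```python
from h import *
for i in range(2): im,C=cam("wrist")
go([.5295,-.1114,.009],152.4)
q=w2px(C,[.5295,-.1114,.04])[0].round().astype(int);print(q)
x0,y0=q[0]-50,q[1]-50;im2=im.copy()
draw("t",C,im,[(.5295,-.1114,.04,.033)])
t=cv2.imread("pics/t.png")[y0:y0+100,x0:x0+100]
a=cv2.imread("pics/t.png")
c=cv2.cvtColor(im[y0:y0+100,x0:x0+100],cv2.COLOR_RGB2BGR)
cv2.imwrite("pics/w9.png",cv2.resize(np.hstack([c,t]),None,fx=4,fy=4,interpolation=cv2.INTER_CUBIC));print(x0,y0)
```

```text
t 13.9 yaw 151.4 q6 -33 ee [ 0.5289 -0.1107  0.1926] -> units [ 0.01  -0.022  4.589] twist -0.20
[251 179]
201 129
```

View pics/w9.png

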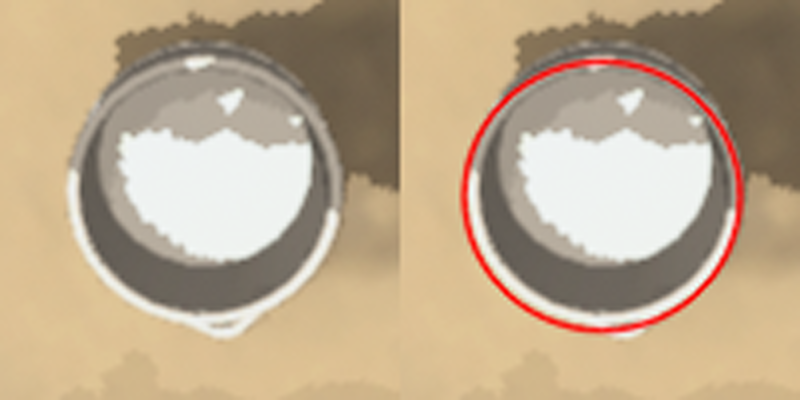

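The dish's rim is about 1 mm from the predicted circle, and its lip points down the picture, away from the fingers. I'll descend on it.

{"api": "arm_command", "payload": {
  "xyz": [
    [0.03,-0.01,0.6],
    [0.03,-0.01,1.5],
    [0.03,-0.01,2.4],
    [0.03,-0.01,3.1],
    [0.03,-0.01,3.5]
  ],
  "twist": [-0.2,-0.2,-0.2,-0.2,-0.2],
  "jaw": [1,1,1,1,1]
}}

```text
t: 14.28
ee_pos: [0.5265, -0.1117, 0.0491]
tcp_rot: [[-0.464, -0.886, -0.005], [-0.886, 0.464, 0.001], [0.002, 0.005, -1.0]]
ft_force: [-1.0, -0.2, 0.2]
opening: 0.0855
gripper_force: 0.0
```

{"api": "arm_command", "payload": {
  "xyz": [
    [0,0,0.2],
    [0,0,0.5],
    [0,0,0.8],
    [0,0,1.0],
    [0,0,1.06]
  ],
  "twist": [0,0,0,0,0],
  "jaw": [1,1,1,1,1]
}}

```text
t: 14.7
ee_pos: [0.5285, -0.1123, 0.0095]
tcp_rot: [[-0.464, -0.886, -0.001], [-0.886, 0.464, 0.0], [0.0, 0.001, -1.0]]
ft_force: [-0.1, -0.6, -0.8]
opening: 0.0852
gripper_force: 0.0
```

{"api": "arm_command", "payload": {
  "xyz": [
    [0,0,0],
    [0,0,0],
    [0,0,0],
    [0,0,0],
    [0,0,0]
  ],
  "twist": [0,0,0,0,0],
  "jaw": [0.95,0.88,0.82,0.7,0.7]
}}

```text
t: 15.12
ee_pos: [0.5294, -0.1128, 0.0114]
tcp_rot: [[-0.464, -0.886, 0.002], [-0.886, 0.464, -0.0], [-0.001, -0.002, -1.0]]
ft_force: [-1.6, 2.2, 6.2]
opening: 0.0649
gripper_force: 27.5
```

{"api": "arm_command", "payload": {
  "xyz": [
    [0,0,0],
    [0,0,0],
    [0,0,0],
    [0,0,0],
    [0,0,0]
  ],
  "twist": [0,0,0,0,0],
  "jaw": [0.7,0.7,0.7,0.7,0.7],
  "force": 30
}}

```text
t: 15.53
ee_pos: [0.5294, -0.1128, 0.0114]
tcp_rot: [[-0.464, -0.886, 0.002], [-0.886, 0.464, -0.0], [-0.001, -0.002, -1.0]]
ft_force: [-2.1, 1.4, 5.7]
opening: 0.0653
gripper_force: 31.6
```

{"api": "arm_command", "payload": {
  "xyz": [
    [0,0,-0.3],
    [0,0,-0.9],
    [0,0,-1.7],
    [0,0,-2.4],
    [0,0,-3.0]
  ],
  "twist": [0,0,0,0,0],
  "jaw": [0.7,0.7,0.7,0.7,0.7]
}}

```text
t: 15.95
ee_pos: [0.5291, -0.1129, 0.1325]
tcp_rot: [[-0.464, -0.886, 0.002], [-0.886, 0.464, -0.0], [-0.001, -0.002, -1.0]]
ft_force: [0.3, -0.3, 0.0]
opening: 0.065
gripper_force: 33.7
```

Run:
```python
from h import *
im,C=cam("wrist");save("w10",im);go([*PK["L"],.131],152.4);s=env.observe();print(s["opening"],s["gripper_force"])
```

```text
t 16.0 yaw 152.4 q6 -32 ee [ 0.5318 -0.1135  0.1375] -> units [-5.852  4.98   0.133] twist -0.00
0.06534346488417758 33.783692847937346
```

View pics/w10.png

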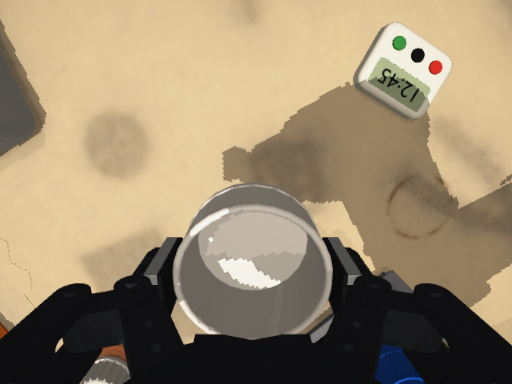

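The large dish is held level between the fingers at about (253,265). I'll carry it over the largest pocket.

{"api": "arm_command", "payload": {
  "xyz": [
    [-0.4,0.33,0],
    [-1.0,0.84,0],
    [-1.7,1.42,0],
    [-2.4,2.0,0],
    [-3.1,2.6,0]
  ],
  "twist": [0,0,0,0,0],
  "jaw": [0.7,0.7,0.7,0.7,0.7]
}}

```text
t: 16.42
ee_pos: [0.4936, 0.0466, 0.1301]
tcp_rot: [[-0.465, -0.885, 0.0], [-0.885, 0.465, 0.0], [-0.0, -0.0, -1.0]]
ft_force: [0.4, 0.0, -1.6]
opening: 0.065
gripper_force: 33.8
```

{"api": "arm_command", "payload": {
  "xyz": [
    [-0.7,0.58,0],
    [-1.4,1.16,0],
    [-2.1,1.75,0],
    [-2.6,2.18,0],
    [-2.77,2.32,0]
  ],
  "twist": [0,0,0,0,0],
  "jaw": [0.7,0.7,0.7,0.7,0.7]
}}

```text
t: 16.83
ee_pos: [0.4626, 0.1897, 0.1301]
tcp_rot: [[-0.462, -0.887, 0.0], [-0.887, 0.462, 0.001], [-0.001, 0.0, -1.0]]
ft_force: [1.1, 0.1, -0.8]
opening: 0.065
gripper_force: 33.8
```

{"api": "arm_command", "payload": {
  "xyz": [
    [0,0,0],
    [0,0,0.3],
    [0,0,0.7],
    [0,0,1.0],
    [0,0,1.0]
  ],
  "twist": [0,0,0,0,0],
  "jaw": [0.7,0.7,0.7,0.7,0.7]
}}

```text
t: 17.25
ee_pos: [0.4619, 0.1845, 0.0876]
tcp_rot: [[-0.466, -0.885, -0.004], [-0.885, 0.466, -0.003], [0.004, 0.003, -1.0]]
ft_force: [0.6, -0.8, -1.6]
opening: 0.0653
gripper_force: 33.8
```

{"api": "arm_command", "payload": {
  "xyz": [
    [0,0,0],
    [0,0,0],
    [0,0,0],
    [0,0,0],
    [0,0,0]
  ],
  "twist": [0,0,0,0,0],
  "jaw": [0.7,0.7,0.7,0.7,0.7]
}}

```text
t: 17.67
ee_pos: [0.4638, 0.1866, 0.0907]
tcp_rot: [[-0.464, -0.886, 0.001], [-0.886, 0.464, 0.001], [-0.001, -0.001, -1.0]]
ft_force: [-0.1, 0.0, -1.5]
opening: 0.0651
gripper_force: 33.8
```

Run:
```python
from h import *
go([*PK["L"],.020],152.4);s=env.observe();print(s["opening"],s["gripper_force"])
```

```text
t 17.7 yaw 152.3 q6 -68 ee [0.4638 0.1866 0.0907] -> units [ 0.011 -0.005  1.767] twist -0.01
0.06511543464663594 33.78253502771258
```

{"api": "arm_command", "payload": {
  "xyz": [
    [0.01,0,0.3],
    [0.01,0,0.7],
    [0.01,0,1.0],
    [0.01,0,1.2],
    [0.01,0,1.3]
  ],
  "twist": [0,0,0,0,0],
  "jaw": [0.7,0.7,0.7,0.7,0.7]
}}

```text
t: 18.08
ee_pos: [0.4629, 0.1859, 0.0372]
tcp_rot: [[-0.464, -0.886, -0.001], [-0.886, 0.464, -0.001], [0.001, 0.001, -1.0]]
ft_force: [-0.1, 0.5, -1.7]
opening: 0.0652
gripper_force: 33.8
```

{"api": "arm_command", "payload": {
  "xyz": [
    [0,0,0.06],
    [0,0,0.15],
    [0,0,0.24],
    [0,0,0.33],
    [0,0,0.42]
  ],
  "twist": [0,0,0,0,0],
  "jaw": [0.7,0.7,0.7,0.7,0.7]
}}

```text
t: 18.5
ee_pos: [0.4635, 0.1863, 0.0213]
tcp_rot: [[-0.464, -0.886, 0.001], [-0.886, 0.464, 0.0], [-0.001, -0.0, -1.0]]
ft_force: [-0.5, 0.2, -1.6]
opening: 0.0651
gripper_force: 33.8
```

Run:
```python
from h import *
go([*PK["L"],.0195],152.4);s=env.observe();print(s["ft_force"],s["opening"],s["gripper_force"])
im,C=cam("wrist");draw("w11",C,im,[(*PK["L"],.020,.038),(*PK["L"],.048,.033)])
```

```text
t 18.5 yaw 152.3 q6 -68 ee [0.4635 0.1863 0.0213] -> units [-0.001 -0.009  0.045] twist -0.01
[-0.48051173  0.24077189 -1.61268189] 0.06514077809980016 33.77761848270893
```

View pics/w11.png

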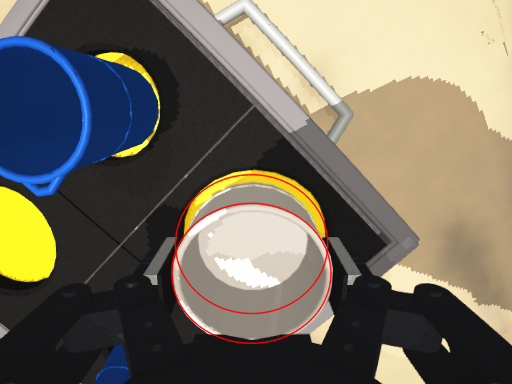

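The large dish is in its pocket, its rim on the predicted circle at (252,272). My viewing allowance is used up (this was one picture over), so from here I'll check by measurement only. I'll release it and go to the small dish.

{"api": "arm_command", "payload": {
  "xyz": [
    [0,0,0.045],
    [0,0,0.045],
    [0,0,0.045],
    [0,0,0.045],
    [0,0,0.045]
  ],
  "twist": [0,0,0,0,0],
  "jaw": [0.7,0.7,0.85,1,1]
}}

```text
t: 18.97
ee_pos: [0.4635, 0.1863, 0.0197]
tcp_rot: [[-0.464, -0.886, 0.001], [-0.886, 0.464, 0.0], [-0.0, -0.0, -1.0]]
ft_force: [0.3, 0.5, 0.6]
opening: 0.0853
gripper_force: 0.0
```

{"api": "arm_command", "payload": {
  "xyz": [
    [0,0,0],
    [0,0,-0.3],
    [0,0,-1.0],
    [0,0,-1.9],
    [0,0,-2.8]
  ],
  "twist": [0,0,0,0,0],
  "jaw": [1,1,1,1,1]
}}

```text
t: 19.38
ee_pos: [0.4626, 0.1856, 0.1324]
tcp_rot: [[-0.464, -0.886, -0.001], [-0.886, 0.464, -0.001], [0.002, 0.001, -1.0]]
ft_force: [1.3, 0.6, 0.4]
opening: 0.0856
gripper_force: 0.0
```

{"api": "arm_command", "payload": {
  "xyz": [
    [0,0,-0.7],
    [0.8,-0.4,-1.2],
    [1.7,-0.8,-1.4],
    [2.6,-1.22,-1.4],
    [3.5,-1.65,-1.4]
  ],
  "twist": [0,0,0,0,0],
  "jaw": [1,1,1,1,1]
}}

```text
t: 19.8
ee_pos: [0.4566, 0.0304, 0.1885]
tcp_rot: [[-0.463, -0.886, 0.002], [-0.886, 0.463, 0.001], [-0.002, -0.002, -1.0]]
ft_force: [1.2, -0.6, -0.4]
opening: 0.0853
gripper_force: 0.0
```

{"api": "arm_command", "payload": {
  "xyz": [
    [0.9,-0.43,0],
    [1.8,-0.86,0],
    [2.7,-1.29,0],
    [3.6,-1.72,0],
    [4.5,-2.15,0]
  ],
  "twist": [0,0,0,0,0],
  "jaw": [1,1,1,1,1]
}}

```text
t: 20.22
ee_pos: [0.4488, -0.1697, 0.1878]
tcp_rot: [[-0.464, -0.886, 0.001], [-0.886, 0.464, -0.0], [-0.0, -0.001, -1.0]]
ft_force: [2.1, 1.3, -0.2]
opening: 0.0851
gripper_force: 0.0
```

{"api": "arm_command", "payload": {
  "xyz": [
    [0.9,-0.43,0],
    [1.8,-0.86,0],
    [2.5,-1.2,0],
    [2.9,-1.38,0],
    [3.03,-1.44,0]
  ],
  "twist": [0,0,0,0,0],
  "jaw": [1,1,1,1,1]
}}

```text
t: 20.63
ee_pos: [0.4434, -0.3045, 0.187]
tcp_rot: [[-0.467, -0.884, -0.001], [-0.884, 0.467, -0.0], [0.001, 0.001, -1.0]]
ft_force: [0.4, 0.5, 0.3]
opening: 0.0852
gripper_force: 0.0
```

{"api": "arm_command", "payload": {
  "xyz": [
    [0,0,0],
    [0,0,0],
    [0,0,0],
    [0,0,0],
    [0,0,0]
  ],
  "twist": [0,0,0,0,0],
  "jaw": [1,1,1,1,1]
}}

```text
t: 21.05
ee_pos: [0.4443, -0.301, 0.1878]
tcp_rot: [[-0.463, -0.886, 0.0], [-0.886, 0.463, -0.0], [-0.0, -0.0, -1.0]]
ft_force: [-0.1, 0.4, 0.6]
opening: 0.0853
gripper_force: 0.0
```

```bash
cat >> h.py <<'E'
def rim(im,C,x,y,z,r,span=.012):
    """rim circle of best contrast (mean gradient along the projected outer rim) near x,y"""
    g=cv2.GaussianBlur(cv2.cvtColor(im,cv2.COLOR_RGB2GRAY).astype(np.float32),(0,0),.8)
    G=np.hypot(cv2.Sobel(g,-1,1,0),cv2.Sobel(g,-1,0,1));a=np.linspace(0,2*np.pi,120)
    best=[]
    for dx in np.arange(-span,span+1e-6,.001):
        for dy in np.arange(-span,span+1e-6,.001):
            q=w2px(C,np.c_[x+dx+r*np.cos(a),y+dy+r*np.sin(a),a*0+z]).astype(np.float32)
            v=cv2.remap(G,q[:,:1],q[:,1:],cv2.INTER_LINEAR);best.append((np.minimum(v,150).mean(),x+dx,y+dy))
    best.sort(reverse=True);return np.round(best[:4],4)
E
python3 - <<'E'
from h import *
im,C=cam("wrist");go([.4445,-.302,.010],152.4)
print(rim(im,C,.4445,-.302,.036,.026))
im,C=cam("top");print(rim(im,C,.4457,-.3019,.036,.026))
for k,z,r in(("L",.048,.033),("W",.078,.02),("N",.072,.0145)):
    print(k,PK[k],rim(im,C,*PK[k],z,r))
E
```

```text
t 21.1 yaw 152.4 q6 -10 ee [ 0.4443 -0.3011  0.1877] -> units [ 0.018 -0.014  4.444] twist 0.00
[[123.0667   0.4425  -0.303 ]
 [110.112    0.4425  -0.302 ]
 [ 99.1008   0.4415  -0.303 ]
 [ 98.8314   0.4435  -0.303 ]]
[[ 3.3801  0.4397 -0.2899]
 [ 3.372   0.4407 -0.2899]
 [ 3.3699  0.4387 -0.2899]
 [ 3.3669  0.4397 -0.2909]]
L (0.4638, 0.1862) [[143.8099   0.4658   0.1882]
 [143.4901   0.4668   0.1882]
 [143.368    0.4668   0.1892]
 [143.3226   0.4658   0.1892]]
W (0.4922, 0.0955) [[1.069366e+02 4.822000e-01 8.350000e-02]
 [1.059876e+02 4.812000e-01 8.350000e-02]
 [1.048342e+02 4.802000e-01 8.550000e-02]
 [1.046151e+02 4.832000e-01 8.350000e-02]]
N (0.5544, 0.2146) [[102.0007   0.5424   0.2026]
 [ 97.5051   0.5474   0.2026]
 [ 96.8729   0.5424   0.2036]
 [ 96.2571   0.5484   0.2026]]
```

{"api": "arm_command", "payload": {
  "xyz": [
    [0.06,0.02,0.6],
    [0.06,0.02,1.5],
    [0.06,0.02,2.4],
    [0.06,0.02,3.0],
    [0.06,0.02,3.4]
  ],
  "twist": [0,0,0,0,0],
  "jaw": [1,1,1,1,1]
}}

```text
t: 21.57
ee_pos: [0.4406, -0.3025, 0.0485]
tcp_rot: [[-0.464, -0.886, -0.004], [-0.886, 0.464, 0.002], [0.0, 0.004, -1.0]]
ft_force: [0.2, 0.3, -0.0]
opening: 0.0852
gripper_force: 0.0
```

{"api": "arm_command", "payload": {
  "xyz": [
    [0,0,0.2],
    [0,0,0.5],
    [0,0,0.8],
    [0,0,1.0],
    [0,0,1.04]
  ],
  "twist": [0,0,0,0,0],
  "jaw": [1,1,1,1,1]
}}

```text
t: 21.98
ee_pos: [0.4418, -0.3033, 0.0091]
tcp_rot: [[-0.464, -0.886, -0.001], [-0.886, 0.464, 0.001], [0.0, 0.001, -1.0]]
ft_force: [-1.3, 0.5, -0.3]
opening: 0.0852
gripper_force: 0.0
```

{"api": "arm_command", "payload": {
  "xyz": [
    [0,0,0],
    [0,0,0],
    [0,0,0],
    [0,0,0],
    [0,0,0]
  ],
  "twist": [0,0,0,0,0],
  "jaw": [0.9,0.8,0.72,0.66,0.54]
}}

```text
t: 22.4
ee_pos: [0.4426, -0.3038, 0.0109]
tcp_rot: [[-0.464, -0.886, 0.001], [-0.886, 0.464, -0.001], [0.0, -0.001, -1.0]]
ft_force: [-0.9, 2.2, 2.6]
opening: 0.0508
gripper_force: 30.9
```

{"api": "arm_command", "payload": {
  "xyz": [
    [0,0,0],
    [0,0,0],
    [0,0,0],
    [0,0,0],
    [0,0,0]
  ],
  "twist": [0,0,0,0,0],
  "jaw": [0.54,0.54,0.54,0.54,0.54],
  "force": 30
}}

```text
t: 22.82
ee_pos: [0.4426, -0.3038, 0.0109]
tcp_rot: [[-0.464, -0.886, 0.001], [-0.886, 0.464, -0.001], [0.0, -0.001, -1.0]]
ft_force: [-1.4, 0.9, 5.1]
opening: 0.051
gripper_force: 31.1
```

Run:
```python
from h import *
im,C=cam("wrist");s=env.observe();print(s["ft_force"],s["opening"],s["gripper_force"],s["ee_pos"]);print(rim(im,C,*s["ee_pos"][:2],.036,.026,.008))
```

```text
[-1.04656221  1.50770671  5.97411824] 0.051094763738288716 31.116696966160475 [ 0.44259501 -0.30383425  0.01088868]
[[116.7282   0.4426  -0.3028]
 [108.6895   0.4426  -0.3038]
 [ 82.5697   0.4416  -0.3058]
 [ 82.5467   0.4436  -0.3038]]
```

{"api": "arm_command", "payload": {
  "xyz": [
    [0,0,-0.3],
    [0,0,-0.9],
    [0,0,-1.7],
    [0,0,-2.5],
    [0,0,-3.3]
  ],
  "twist": [0,0,0,0,0],
  "jaw": [0.54,0.54,0.54,0.54,0.54]
}}

```text
t: 23.28
ee_pos: [0.4417, -0.3035, 0.1432]
tcp_rot: [[-0.464, -0.886, -0.001], [-0.886, 0.464, 0.0], [-0.0, 0.001, -1.0]]
ft_force: [0.3, -0.9, -1.2]
opening: 0.0511
gripper_force: 31.6
```

{"api": "arm_command", "payload": {
  "xyz": [
    [-0.4,0.07,0],
    [-1.1,0.18,0],
    [-2.0,0.33,0],
    [-2.9,0.48,0],
    [-3.8,0.64,0]
  ],
  "twist": [0,0,0,0,0],
  "jaw": [0.54,0.54,0.54,0.54,0.54]
}}

```text
t: 23.7
ee_pos: [0.4901, -0.1557, 0.1419]
tcp_rot: [[-0.465, -0.885, 0.0], [-0.885, 0.465, 0.0], [-0.0, -0.0, -1.0]]
ft_force: [1.7, -0.6, -2.3]
opening: 0.0511
gripper_force: 31.7
```

{"api": "arm_command", "payload": {
  "xyz": [
    [-0.9,0.15,0],
    [-1.8,0.3,0],
    [-2.7,0.45,0],
    [-3.6,0.6,0],
    [-4.5,0.75,0]
  ],
  "twist": [0,0,0,0,0],
  "jaw": [0.54,0.54,0.54,0.54,0.54]
}}

```text
t: 24.12
ee_pos: [0.5472, 0.0181, 0.1419]
tcp_rot: [[-0.464, -0.886, 0.0], [-0.886, 0.464, 0.0], [-0.0, 0.0, -1.0]]
ft_force: [1.0, -0.4, -0.5]
opening: 0.0508
gripper_force: 31.7
```

{"api": "arm_command", "payload": {
  "xyz": [
    [-0.8,0.13,0],
    [-1.6,0.27,0],
    [-2.3,0.39,0],
    [-2.7,0.45,0],
    [-2.8,0.47,0]
  ],
  "twist": [0,0,0,0,0],
  "jaw": [0.54,0.54,0.54,0.54,0.54]
}}

```text
t: 24.53
ee_pos: [0.5829, 0.1266, 0.1412]
tcp_rot: [[-0.462, -0.887, -0.0], [-0.887, 0.462, 0.0], [0.0, 0.001, -1.0]]
ft_force: [-0.3, -0.2, -0.0]
opening: 0.0512
gripper_force: 31.7
```

{"api": "arm_command", "payload": {
  "xyz": [
    [0,0,0],
    [0,0,0.3],
    [0,0,0.7],
    [0,0,1.1],
    [0,0,1.3]
  ],
  "twist": [0,0,0,0,0],
  "jaw": [0.54,0.54,0.54,0.54,0.54]
}}

```text
t: 24.95
ee_pos: [0.581, 0.1224, 0.0881]
tcp_rot: [[-0.466, -0.885, -0.003], [-0.885, 0.466, -0.001], [0.002, 0.002, -1.0]]
ft_force: [-0.4, -1.1, -1.6]
opening: 0.0511
gripper_force: 31.7
```

{"api": "arm_command", "payload": {
  "xyz": [
    [0,0,0],
    [0,0,0],
    [0,0,0],
    [0,0,0],
    [0,0,0]
  ],
  "twist": [0,0,0,0,0],
  "jaw": [0.54,0.54,0.54,0.54,0.54]
}}

```text
t: 25.37
ee_pos: [0.583, 0.1242, 0.0909]
tcp_rot: [[-0.464, -0.886, 0.002], [-0.886, 0.464, 0.001], [-0.001, -0.001, -1.0]]
ft_force: [0.6, 0.1, -1.5]
opening: 0.051
gripper_force: 31.7
```

Run:
```python
from h import *
go([*PK["S"],.020],152.4);s=env.observe();print(s["opening"],s["gripper_force"])
im,C=cam("wrist");e=s["ee_pos"];print(rim(im,C,e[0],e[1],e[2]+.025,.026,.008))
```

```text
t 25.4 yaw 152.3 q6 -55 ee [0.583  0.1242 0.0909] -> units [0.011 0.002 1.772] twist -0.01
0.0509704915898312 31.68020400817113
[[110.5031   0.583    0.1252]
 [109.794    0.583    0.1242]
 [ 91.5748   0.584    0.1242]
 [ 87.8495   0.582    0.1222]]
```

Aligned. Next I'll lower it (offset 10.9 mm, so the floor is reached at TCP z about 0.019), release and retreat.

{"api": "arm_command", "payload": {
  "xyz": [
    [0.01,0,0.3],
    [0.01,0,0.7],
    [0.01,0,1.0],
    [0.01,0,1.2],
    [0.01,0,1.3]
  ],
  "twist": [0,0,0,0,0],
  "jaw": [0.54,0.54,0.54,0.54,0.54]
}}

```text
t: 25.83
ee_pos: [0.5818, 0.1236, 0.0369]
tcp_rot: [[-0.464, -0.886, -0.001], [-0.886, 0.464, -0.001], [0.001, 0.001, -1.0]]
ft_force: [-0.1, -0.0, -0.8]
opening: 0.0507
gripper_force: 31.7
```

{"api": "arm_command", "payload": {
  "xyz": [
    [0,0,0.06],
    [0,0,0.15],
    [0,0,0.24],
    [0,0,0.33],
    [0,0,0.42]
  ],
  "twist": [0,0,0,0,0],
  "jaw": [0.54,0.54,0.54,0.54,0.54]
}}

```text
t: 26.25
ee_pos: [0.5825, 0.1239, 0.0211]
tcp_rot: [[-0.464, -0.886, 0.001], [-0.886, 0.464, 0.0], [-0.001, -0.0, -1.0]]
ft_force: [-0.3, 1.5, -1.1]
opening: 0.0511
gripper_force: 31.7
```

{"api": "arm_command", "payload": {
  "xyz": [
    [0,0,0.03],
    [0,0,0.06],
    [0,0,0.06],
    [0,0,0.06],
    [0,0,0.06]
  ],
  "twist": [0,0,0,0,0],
  "jaw": [0.54,0.54,0.54,0.54,0.54]
}}

```text
t: 26.67
ee_pos: [0.5824, 0.1238, 0.019]
tcp_rot: [[-0.464, -0.886, 0.0], [-0.886, 0.464, 0.0], [-0.0, -0.0, -1.0]]
ft_force: [-1.2, -0.0, 2.7]
opening: 0.0508
gripper_force: 31.8
```

Run:
```python
from h import *
go([*PK["S"],.019],152.4);s=env.observe();print(s["ft_force"],s["opening"])
im,C=cam("wrist");e=s["ee_pos"];print(rim(im,C,e[0],e[1],.044,.026,.008))
```

```text
t 26.7 yaw 152.3 q6 -55 ee [0.5824 0.1238 0.019 ] -> units [-0.008 -0.009 -0.001] twist -0.01
[-1.20879227 -0.04854692  2.72792411] 0.050764200880841534
[[1.410765e+02 5.824000e-01 1.248000e-01]
 [1.373772e+02 5.824000e-01 1.238000e-01]
 [1.194054e+02 5.834000e-01 1.238000e-01]
 [1.174237e+02 5.834000e-01 1.248000e-01]]
```

{"api": "arm_command", "payload": {
  "xyz": [
    [0,0,0],
    [0,0,0],
    [0,0,0],
    [0,0,0],
    [0,0,0]
  ],
  "twist": [0,0,0,0,0],
  "jaw": [0.65,0.8,0.9,0.95,0.95]
}}

```text
t: 27.13
ee_pos: [0.5824, 0.1238, 0.0187]
tcp_rot: [[-0.464, -0.886, 0.0], [-0.886, 0.464, 0.0], [-0.0, -0.0, -1.0]]
ft_force: [-0.9, 0.7, -0.2]
opening: 0.0811
gripper_force: 0.0
```

{"api": "arm_command", "payload": {
  "xyz": [
    [0,0,-0.3],
    [0,0,-1.0],
    [0,0,-1.9],
    [0,0,-2.8],
    [0,0,-3.7]
  ],
  "twist": [0,0,0,0,0],
  "jaw": [0.95,0.95,1,1,1]
}}

```text
t: 27.55
ee_pos: [0.582, 0.1236, 0.1683]
tcp_rot: [[-0.464, -0.886, -0.0], [-0.886, 0.464, -0.0], [0.0, 0.0, -1.0]]
ft_force: [1.6, -0.2, 0.3]
opening: 0.0857
gripper_force: 0.0
```

{"api": "arm_command", "payload": {
  "xyz": [
    [-0.3,0,-0.6],
    [-1.0,0,-1.2],
    [-1.8,0,-1.5],
    [-2.3,0.3,-1.5],
    [-2.5,0.5,-1.5]
  ],
  "twist": [0,0,0,0,0],
  "jaw": [1,1,1,1,1]
}}

```text
t: 27.97
ee_pos: [0.6116, 0.2243, 0.2265]
tcp_rot: [[-0.463, -0.886, 0.001], [-0.886, 0.463, 0.001], [-0.001, 0.0, -1.0]]
ft_force: [-0.3, -0.9, -1.2]
opening: 0.0855
gripper_force: 0.0
```

{"api": "arm_command", "payload": {
  "xyz": [
    [0,0,0],
    [0,0,0],
    [0,0,0],
    [0,0,0],
    [0,0,0]
  ],
  "twist": [0,0,0,0,0],
  "jaw": [1,1,1,1,1]
}}

```text
t: 28.38
ee_pos: [0.611, 0.2207, 0.2268]
tcp_rot: [[-0.465, -0.885, 0.0], [-0.885, 0.465, -0.0], [0.0, -0.0, -1.0]]
ft_force: [0.8, -0.4, -0.4]
opening: 0.0855
gripper_force: 0.0
```

Run:
```python
from h import *
import pickle
im,C=cam("wrist");go([.5,.1,.2])
for k,z,r in(("L",.048,.033),("S",.044,.026),("W",.078,.02),("N",.072,.0145)):
    print(k,PK[k],w2px(C,[*PK[k],z])[0].round(),rim(im,C,*PK[k],z,r,.010)[:2])
for n in("top","scene"):
    old=pickle.load(open("o.pkl","rb"))[n][0];new,C=cam(n)
    d=np.abs(new.astype(int)-old).max(2)
    for nm,p,zz in(("timer",(313,260),.018),("bottle",(264,125),.08)):
        Ct=pickle.load(open("o.pkl","rb"))["top"][1];q=w2px(C,px2w(Ct,p,zz))[0].round().astype(int)
        c=d[q[1]-14:q[1]+14,q[0]-14:q[0]+14];print(n,nm,q,px2w(Ct,p,zz)[0].round(3),"changed",(c>60).sum())
save("end",new)
```

```text
t 28.4 yaw 152.3 q6 -61 ee [0.611  0.2208 0.2269] -> units [3.964 1.053 0.671] twist 0.00
L (0.4638, 0.1862) [369.  74.] [[141.9723   0.4628   0.1862]
 [141.8042   0.4638   0.1862]]
S (0.5828, 0.1239) [231.  73.] [[1.480846e+02 5.818000e-01 1.289000e-01]
 [1.478451e+02 5.828000e-01 1.289000e-01]]
W (0.4922, 0.0955) [308. -13.] [[66.1802  0.5002  0.1055]
 [65.6411  0.5022  0.1035]]
N (0.5544, 0.2146) [302. 145.] [[103.9601   0.5584   0.2046]
 [101.7586   0.5574   0.2046]]
top timer [313 260] [ 0.376 -0.141  0.018] changed 0
top bottle [264 125] [ 0.704 -0.029  0.08 ] changed 0
scene timer [322 197] [ 0.376 -0.141  0.018] changed 0
scene bottle [213 153] [ 0.704 -0.029  0.08 ] changed 0
```

Timer and bottle are unchanged. I'll take one more numeric check with all four pockets in frame, using the blue channel for the beakers.

{"api": "arm_command", "payload": {
  "xyz": [
    [0.3,0,0],
    [0.9,0,0],
    [1.4,0,0],
    [1.6,0,0],
    [1.6,0,0]
  ],
  "twist": [0,0,0,0,0],
  "jaw": [1,1,1,1,1]
}}

```text
t: 28.95
ee_pos: [0.5809, 0.1634, 0.2276]
tcp_rot: [[-0.466, -0.885, 0.001], [-0.885, 0.466, 0.0], [-0.001, -0.001, -1.0]]
ft_force: [0.9, -0.2, -0.1]
opening: 0.0855
gripper_force: 0.0
```

{"api": "arm_command", "payload": {
  "xyz": [
    [0,0,0],
    [0,0,0],
    [0,0,0],
    [0,0,0],
    [0,0,0]
  ],
  "twist": [0,0,0,0,0],
  "jaw": [1,1,1,1,1]
}}

```text
t: 29.37
ee_pos: [0.5814, 0.1654, 0.2263]
tcp_rot: [[-0.464, -0.886, -0.0], [-0.886, 0.464, -0.0], [0.0, 0.0, -1.0]]
ft_force: [0.3, -0.4, -0.4]
opening: 0.0856
gripper_force: 0.0
```

Run:
```python
from h import *
im,C=cam("wrist")
def fit(val,x,y,z,r,w,span=.010):
    # brightest thin ring (the rim top, width w) against both sides of it
    a=np.linspace(0,2*np.pi,120);B=[]
    def ring(X,Y,R):
        q=w2px(C,np.c_[X+R*np.cos(a),Y+R*np.sin(a),a*0+z]).astype(np.float32)
        return cv2.remap(val,q[:,:1],q[:,1:],cv2.INTER_LINEAR).mean()
    for dx in np.arange(-span,span+1e-6,.001):
        for dy in np.arange(-span,span+1e-6,.001):
            X,Y=x+dx,y+dy;B.append((ring(X,Y,r-w/2)-.7*ring(X,Y,r+.002)-.3*ring(X,Y,r-w-.002),dx*1e3,dy*1e3))
    B.sort(reverse=True);return np.round(B[:2],1)
b=im.astype(np.float32)
for k,z,r,w in(("L",.048,.033,.003),("S",.044,.026,.003),("W",.078,.02,.002),("N",.072,.0145,.002)):
    v=b[...,2] if k in"WN" else b[...,0]
    for zz in(z,z+.006): print(k,zz,w2px(C,[*PK[k],z])[0].round(),fit(np.ascontiguousarray(v),*PK[k],zz,r,w).tolist())
```

```text
L 0.048 [364. 139.] [[108.4, -1.0, -0.0], [102.5, -0.0, -0.0]]
L 0.054 [364. 139.] [[97.4, 1.0, -2.0], [94.8, 8.0, -9.0]]
S 0.044 [232. 138.] [[102.6, -0.0, 1.0], [100.3, -0.0, -0.0]]
S 0.049999999999999996 [232. 138.] [[105.6, -1.0, -0.0], [99.7, -2.0, -0.0]]
W 0.078 [305.  64.] [[142.6, -4.0, -0.0], [141.4, -4.0, 1.0]]
W 0.084 [305.  64.] [[139.9, -2.0, 1.0], [137.5, -3.0, 1.0]]
N 0.072 [299. 209.] [[145.9, -0.0, 1.0], [140.7, -1.0, 1.0]]
N 0.078 [299. 209.] [[147.4, -0.0, -1.0], [147.2, -1.0, -1.0]]
```

```bash
python3 -c "
from station import order
print(order.sign_off())"
```

```text
the job is handed in; nothing more can be done
None
```

I handed the job in after about 30 s of robot time: all four vessels measured within about 4 mm of their pocket centres (9 mm allowed), the timer and bottle showed no change in the pictures, and the sign-off returned no verdict; I viewed 15 pictures, one over the limit of 14.

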